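Index the dividing table by one hole

ROBOT

A 7-joint arm with a two-finger parallel gripper is mounted at the origin on a cart in front of the work surface, level with it; the furniture and walls round the work are solid. World frame = base frame: x ahead of the robot, y to its left, z up, the work surface at z = 0. Lengths are in m, angles in rad, forces in N, time in s.
With the tool pointing down it reaches from about 0.35 to 0.9 m from the base axis. Payload 8.1 kg.
Tool frame: the origin (TCP) lies midway between the tips of the shut fingers; the grasp point (between the pads) lies 19 mm behind it; z points along the fingers, y is the direction in which the jaws open and shut (so a half turn about z gives the same grasp; the last joint's range is limited). The gripper opens to 92 mm and grips with 3 to 60 N. Pads are 19 mm wide; open, the fingers measure 130 mm over their backs; the gripper's body (75 mm by 190 mm) begins 47 mm behind the grasp point.
Start: joints at [-1.357, 0.434, 0.025, 1.573, -0.012, 1.134, -0.075], TCP at [0.195, 0.594, 0.227] pointing down, gripper open.
Joint ranges: [-2.62, 2.62], [-0.44, 2.09], [-1.27, 1.32], [0.08, 2.57], [-1.32, 4.46], [0.12, 2], [-2.74, 2.74]. Speed limits (rad/s): [2.22, 2.22, 3.01, 3.01, 3.14, 3.14, 3.14].

INTERFACE

Orientations are given as [roll, pitch, yaw] about the fixed x, y, z axes, in that order (R = Rz(yaw) Ry(pitch) Rx(roll)).
In Python, from rig import r, optics gives the robot as it stands.
- The arm moves only by the shell command python3 -m inch 'ROWS' [FORCE]. ROWS is JSON, a list of rows, each a list of 7 numbers: the shift along the tool's x, y, z in m, then the turn, a rotation vector about the tool's x, y, z in units of 5 degrees (1.0 is 5 degrees), then the closure, from 0 (fully open) to 1 (shut). A call has 1 to 12 rows; each row is the pose to reach, as a shift and turn from the pose commanded when the call began, along the tool's axes at that moment; what a row does not reach only later rows make up. A row lasts 1/12 s, in which the tool goes at most 41.7 mm and 7.16 degrees, less where a joint would pass 70% of its speed; a pose out of reach is approached as far as the arm can. A call with a gripper value outside its range is refused whole. The fingers move at their own pace and stop on an object; FORCE is the grip in N (left out, the last holds). Time passes only in rows, so rows that repeat a pose let the fingers close. It gives the time, the measured TCP pose, the force and the opening at its end, in the units of the state.
- r.observe(): the state, without advancing time (a new reading comes with each control period).
- optics.read_camera(name): name is "scene" or "top" or "wrist"; returns a dict with "frame" (384x512x3 uint8, red, green, blue), "range_z" (384x512 float32, m along the optical axis (not along the pixel's ray), 0 where there is no reading), "fx", "fy", "cx", "cy" (pixels), "camera_from_world" (4x4, takes a point from world to camera coordinates). Camera axes: x right, y down, z forward; pixel columns grow to the right and rows downward; lengths in m; the calibration is good to about 2 mm. A picture is of the moment at which its call begins.
- r.hand_in(): hands the job in, once; it reports no verdict.
The state is a dict: "time_s": time; "q": joint angles; "joint_vel": joint speeds; "effort": joint torques, N m; "tool_pos": TCP position; "tool_rot": TCP orientation; "wrist_force": force on the tool from outside, world axes, zero at the start; "moment": the same for the moment, N m; "gripper_width": finger opening in m.
Only numpy, scipy, OpenCV 4.12 (cv2) and the standard library are available. Lean on these libraries where they do the work, as an engineer would, in place of code of your own. Each camera call takes 0.05 s, during which the arm holds its last target. There are 200 camera calls.

TASK

Press the dividing table's spring plunger in with the fingertips and, keeping it in, push the table round clockwise (seen from above) to the very next notch of its index plate, no further; then let the plunger spring fully out again so that it locks there, and move clear. Do not pick anything up: the brass tee stays lying in its nest on the table, and the loose things around stay where they are.

Things in the scene. Friction and masses are not known exactly. Their poses are not given: they have to be found in the camera images.
- index_base: Fixed round grey foot (156 mm across) of the dividing table with a flat steel index plate 218 mm across, 27 to 31 mm above the worktop, that has 8 notches in its rim, 45 degrees apart. Origin on the table's axis at worktop height; when the episode starts the plunger stands on its -x side.
- table_centre (a point): Middle of the turning table's top face, on its upright turning axis, 50 mm above the worktop. The turning table is an aluminium disc 144 mm across with a grey lug 36 mm wide that reaches out to 118 mm from the axis and carries the plunger.
- plunger_top (a point): Centre of the flat top of the plunger's black round cap (40 mm across, 10 mm thick, 81 mm above the worktop when out), 100 mm from the table's axis. It travels round with the table and goes down when pressed. Below the cap only the stem and a steel bush 25 mm across stand on the lug, whose top is 50 mm above the worktop.
- plunger (a joint): How far the plunger is pressed in, m: 0 = out, 0.016 = hard stop; spring force about 5 N at 0, 10 N at the stop. Out, its steel dog stands in a plate notch and locks the table; 0.010 or more in, the table turns freely. Let go between notches, the dog slides under the plate (about 0.0095 in) and springs into the next notch; its round nose pulls the table in from about 2 mm off.
- turntable (a joint): Angle of the turning table, rad, 0 at the start (locked in a notch), growing clockwise seen from above. The next notch clockwise is at 0.785 (45 degrees), the one after at 1.571; a locked table has about 0.01 rad of play. The bearing is light (about 0.06 N m): a fingertip pressing on the cap carries the table along by friction.
- brass_tee: Loose brass pipe tee, 28 x 38 x 20 mm, lying in a low black ring (58 mm inside, 4 mm high) in the middle of the turning table; origin at the centre of its underside, 50 mm above the worktop. It rides round with the table.
- brass_elbow: Bystander: loose brass elbow fitting, 28 x 28 x 20 mm, on the worktop; origin at the centre of its underside.
- ptfe_tape: Bystander: loose roll of white thread tape, 49 mm across, 12 mm high, on the worktop; origin at the centre of its underside.
- rubber_bung: Bystander: loose brown rubber bung, 32 mm across, 28 mm high, on the worktop; origin at the centre of its underside.
Not all that is in view belongs to the job. What is shaped like the brass_tee but turquoise is not meant.

How it is judged:
On the way, in this order (a step that is already met when the one before it is completed fails the run):
1. the fingers press the plunger in while the table still stands at its first notch (value of joint plunger above 0.006 m and value of joint turntable below 0.12 rad and contact force between the fingers and plunger above 1 N), for 0.02 s.
2. the plunger's dog is out of the notches and the table is on its way to the next one (value of joint plunger above 0.006 m and value of joint turntable between 0.25 and 0.65 rad), for 0.02 s.
At the end, for the whole second after the job is handed in: The table stands locked at the next notch clockwise (0.76 to 0.81 rad), at rest, with the plunger sprung out to within 2 mm; the brass tee lies in its nest within 20 mm of the table's axis; elbow, tape roll and bung are within 20 mm of where they stood (value of joint turntable between 0.76 and 0.81 rad and value of joint plunger below 0.002 m and velocity of joint turntable between -0.02 and 0.02 rad/s and horizontal distance between brass_tee and table_centre below 0.02 m and z of brass_tee in the frame of table_centre below 0.006 m and linear speed of brass_tee below 0.02 m/s and distance of each of brass_elbow, ptfe_tape, rubber_bung from where it was at the start of the episode below 0.02 m); the robot touches nothing.
It fails at once if the table was turned well past the next notch or a notch the wrong way (value of joint turntable above 1.15 rad or value of joint turntable below -0.4 rad).
It fails at once if the brass tee was lifted or knocked out of its nest (z of brass_tee in the frame of table_centre above 0.015 m or horizontal distance between brass_tee and table_centre above 0.035 m).
It fails at once if a bystander was lifted or moved (distance of any of brass_elbow, ptfe_tape, rubber_bung from where it was at the start of the episode above 0.03 m or height (world z) of any of brass_elbow, ptfe_tape, rubber_bung above 0.015 m).
It also fails if it takes over 35 s, if anything falls off the work surface, if the arm or the gripper's body presses on something with over 40 N, if the wrist force passes 120 N, or if a joint passes its speed limit or range.

## Working session

There is one attempt and no reset: what is moved stays moved. The work goes in short steps, Python scripts to look and compute and a shell command to move; the robot and the scene stay as the last step left them, time stands still between calls to the robot, and variables do not carry over. Pictures are saved under pics/ and viewed, about 8 in all and at most 12, crops included, and the job is handed in when it is done.

```bash
ls; mkdir -p pics; cat > h.py <<'E'
import numpy as np, cv2
from rig import r, optics
def shot(name, fn):
    d=optics.read_camera(name); cv2.imwrite('pics/'+fn,cv2.cvtColor(d['frame'],cv2.COLOR_RGB2BGR)); return d
def cloud(d):
    z=d['range_z']; v,u=np.indices(z.shape)
    p=np.stack([(u-d['cx'])/d['fx']*z,(v-d['cy'])/d['fy']*z,z,np.ones_like(z)],-1)
    w=p@np.linalg.inv(d['camera_from_world']).T
    w[z==0]=np.nan
    return w[...,:3]
E
python3 - <<'E'
from h import *
np.set_printoptions(precision=4,suppress=True)
s=r.observe();print(s)
for n in ('scene','top'):
    d=shot(n,n+'0.png'); np.savez('/tmp/'+n+'.npz',w=cloud(d),f=d['frame'])
a=cv2.imread('pics/top0.png');b=cv2.imread('pics/scene0.png')
E
```

```text
pics
{'time_s': 0.0, 'q': array([-1.3566,  0.4352,  0.025 ,  1.5741, -0.0116,  1.134 , -0.0751]), 'joint_vel': array([-0.0002,  0.0006,  0.0016, -0.0004, -0.0005, -0.0002,  0.0007]), 'effort': array([  0.0005, -66.7867,   0.9851, -31.4455,  -0.0605,   0.043 ,
         0.0001]), 'tool_pos': array([0.1946, 0.5934, 0.2259]), 'tool_rot': array([-3.14  ,  0.0001,  2.8247]), 'wrist_force': array([-0.4469, -0.0841, -0.951 ]), 'moment': array([ 0.0253, -0.0075,  0.0424]), 'gripper_width': 0.09157861324111596}
```

View pics/top0.png

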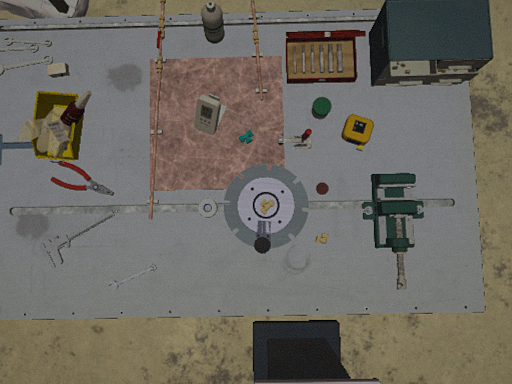

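View pics/scene0.png

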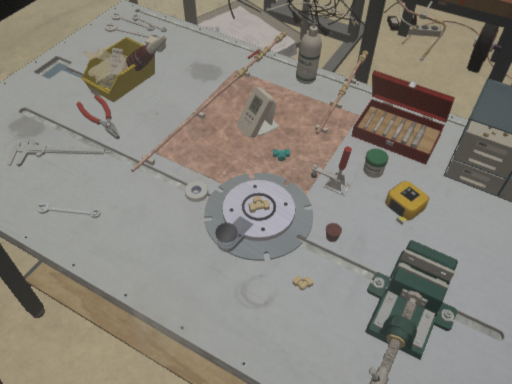

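Top view: the dividing table is at (266,206), its black cap at (262,244) and the brass tee at (266,205). The turquoise tee at (246,136) is the decoy. Bystanders: elbow (321,239), tape (207,208), bung (322,188). Next I'll measure these.

```bash
python3 - <<'E'
from h import *
np.set_printoptions(precision=4,suppress=True)
for n in ('top','scene'):
    D=np.load(f'/tmp/{n}.npz');w=D['w'];f=D['f'].astype(int)
    for nm,(u,v) in dict(top=dict(c=(266,206),cap=(262,244),elbow=(321,239),tape=(207,208),bung=(322,188)),scene=dict(c=(259,206),cap=(227,234),elbow=(303,282),tape=(196,190),bung=(333,232)))[n].items(): print(n,nm,w[v,u])
    c=w[206,266] if n=='top' else w[206,259]
    near=np.hypot(w[...,0]-c[0],w[...,1]-c[1])<.14
    # cap: z 0.074..0.09
    m=near&(w[...,2]>.074)&(w[...,2]<.09); P=w[m]
    print('cap n',len(P),P.mean(0),P.min(0),P.max(0), cv2.minEnclosingCircle(P[:,:2].astype(np.float32)))
    m=near&(w[...,2]>.022)&(w[...,2]<.036);P=w[m]
    print('plate',len(P),np.median(P[:,2]),cv2.minEnclosingCircle(P[:,:2].astype(np.float32)))
    m=near&(w[...,2]>.045)&(w[...,2]<.055);P=w[m];print('disc',len(P),P.mean(0))
f=cv2.imread('pics/top0.png')[155:260,215:345]; g=cv2.imread('pics/scene0.png')[165:300,180:350]
f=cv2.resize(f,None,fx=4,fy=4,interpolation=2)
cv2.imwrite('pics/crop.png',f)
E
```

```text
top c [0.5933 0.1196 0.0633]
top cap [0.4998 0.1314 0.0797]
top elbow [ 0.5093 -0.0202  0.0154]
top tape [ 0.5976  0.2771 -0.0204]
top bung [ 0.6401 -0.0261  0.0242]
cap n 209 [0.4973 0.1308 0.0803] [0.478  0.1119 0.0744] [0.5168 0.1485 0.0844] ((0.49734699726104736, 0.1311856210231781), 0.019885484129190445)
plate 2718 0.030448981299298628 ((0.6004379391670227, 0.10557816177606583), 0.12395127862691879)
disc 2388 [0.5941 0.1199 0.0497]
scene c [0.5874 0.115  0.0635]
scene cap [0.4911 0.1266 0.0793]
scene elbow [ 0.5079 -0.0247  0.0152]
scene tape [ 0.6166  0.2917 -0.0249]
scene bung [ 0.63   -0.0278  0.0271]
cap n 330 [0.4938 0.1306 0.08  ] [0.4757 0.112  0.0745] [0.5146 0.1507 0.0846] ((0.4949941635131836, 0.13131548464298248), 0.02071581408381462)
plate 3372 0.03036362554555344 ((0.6019476056098938, 0.10462717711925507), 0.12683971226215363)
disc 3240 [0.5862 0.1181 0.0496]
```

View pics/crop.png

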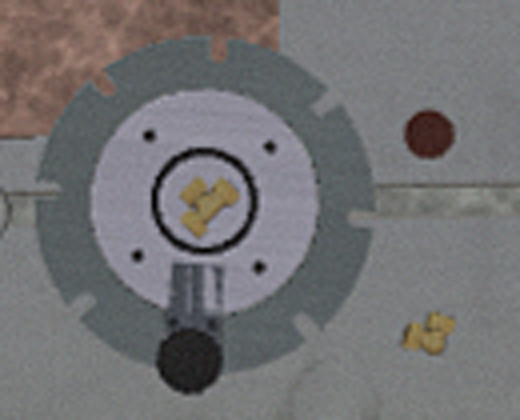

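```bash
python3 - <<'E'
from h import *
from scipy.optimize import minimize
np.set_printoptions(precision=4,suppress=True)
th=np.radians(np.arange(0,360,2))
for n in ('top','scene'):
    d=optics.read_camera(n); g=cv2.GaussianBlur(cv2.cvtColor(d['frame'],cv2.COLOR_RGB2GRAY).astype(np.float32),(0,0),1)
    M=d['camera_from_world']
    def samp(c,R,z):
        P=np.stack([c[0]+R*np.cos(th),c[1]+R*np.sin(th),0*th+z,0*th+1],-1)@M.T
        return cv2.remap(g,(P[:,0]/P[:,2]*d['fx']+d['cx']).astype(np.float32)[None],(P[:,1]/P[:,2]*d['fy']+d['cy']).astype(np.float32)[None],1)[0]
    for nm,R,z,c0 in (('plate',.109,.031,(.594,.12)),('disc',.072,.05,(.594,.12)),('ring',.029,.054,(.594,.12)),('cap',.02,.081,(.497,.131))):
        best=max(((np.mean(np.clip(np.abs(samp((x,y),R+.003,z)-samp((x,y),R-.003,z)),0,25)),x,y) for x in np.arange(c0[0]-.02,c0[0]+.02,.001) for y in np.arange(c0[1]-.02,c0[1]+.02,.001)))
        print(n,nm,np.array(best))
        if nm=='plate':
            s=[samp(best[1:],.104,.031)]; 
    w=cloud(d)
    # heights along the approach path
    a,b=np.array([.195,.594]),np.array([.5,.13]);t=((w[...,:2]-a)@(b-a))/((b-a)@(b-a));q=np.linalg.norm(w[...,:2]-a-t[...,None]*(b-a),axis=-1)
    m=(t>.0)&(t<1.2)&(q<.13); print('max z on path',np.nanmax(w[m][:,2]), np.sort(w[m][:,2])[-5:])
    for nm,c,rr in (('tape',(.6,.277),.05),('region',(.53,.2),.12)):
        m=(np.hypot(w[...,0]-c[0],w[...,1]-c[1])<rr)&(w[...,2]>.007)&(w[...,2]<.02); print(nm,w[m].mean(0),w[m].min(0),w[m].max(0))
E
```

```text
top plate [15.5498  0.597   0.12  ]
top disc [24.2409  0.597   0.122 ]
top ring [25.     0.597  0.121]
top cap [24.6271  0.497   0.132 ]
max z on path 0.08506297315771505 [0.0843 0.0845 0.0846 0.085  0.0851]
tape [0.5958 0.2725 0.012 ] [0.5718 0.249  0.0071] [0.6189 0.2966 0.0193]
region [0.5941 0.2717 0.012 ] [0.4504 0.2198 0.0071] [0.6188 0.2966 0.0193]
scene plate [16.2949  0.592   0.119 ]
scene disc [23.9774  0.595   0.12  ]
scene ring [25.     0.593  0.119]
scene cap [23.7286  0.492   0.129 ]
max z on path 0.08479753302537885 [0.0832 0.0833 0.0833 0.0839 0.0848]
tape [0.5933 0.2721 0.0113] [0.5697 0.2481 0.007 ] [0.6181 0.2966 0.0156]
region [0.5929 0.2717 0.0113] [0.5697 0.2481 0.007 ] [0.6181 0.2966 0.0156]
```

Centre is about (0.595, 0.120) and the cap about (0.4945, 0.1305), which is r ≈ 101 mm and fits the given 100 mm. The next notch puts the cap at about (0.532, 0.198). I'll approach above the cap with the fingers shut.

```bash
python3 -m inch '[[-0.215,-0.173,0.03,0,0,0,1],[-0.215,-0.173,0.03,0,0,0,1],[-0.215,-0.173,0.03,0,0,0,1],[-0.215,-0.173,0.03,0,0,0,1],[-0.215,-0.173,0.03,0,0,0,1],[-0.215,-0.173,0.03,0,0,0,1],[-0.215,-0.173,0.03,0,0,0,1],[-0.215,-0.173,0.03,0,0,0,1],[-0.215,-0.173,0.03,0,0,0,1]]' 20; python3 -c "
from h import *
s=r.observe();print(s['q'],s['tool_pos'],s['tool_rot'],s['wrist_force'],s['gripper_width'])"
```

```text
time_s: 0.95
tool_pos: [0.3461, 0.3609, 0.1967]
tool_rot: [-3.141, 0.0, 2.821]
wrist_force: [-0.9, 0.5, 0.1]
gripper_width: 0.0365
[-0.99123707  0.26141814  0.09608094  1.91796158 -0.02989966  0.96387208
  0.36873623] [0.34609692 0.36090319 0.19672584] [-3.14123118e+00  1.20851830e-04  2.82087020e+00] [-0.91990434  0.52699798  0.14785183] 0.03650300761542894
```

```bash
python3 -m inch '[[-0.213,-0.172,0.06,0,0,0,1],[-0.213,-0.172,0.06,0,0,0,1],[-0.213,-0.172,0.06,0,0,0,1],[-0.213,-0.172,0.06,0,0,0,1],[-0.213,-0.172,0.06,0,0,0,1],[-0.213,-0.172,0.06,0,0,0,1],[-0.213,-0.172,0.06,0,0,0,1],[-0.213,-0.172,0.075,0,0,0,1],[-0.213,-0.172,0.085,0,0,0,1],[-0.213,-0.172,0.085,0,0,0,1],[-0.213,-0.172,0.085,0,0,0,1]]' 20; python3 - <<'E'
from h import *
s=r.observe();print(s['q'],s['tool_pos'],s['tool_rot'],s['wrist_force'],s['gripper_width'])
a=shot('scene','s1.png');b=shot('top','t1.png');w=shot('wrist','w1.png')
f=lambda i,y,x:cv2.resize(i[y:y+130,x:x+130],(400,400),interpolation=2)
cv2.imwrite('pics/p1.png',np.hstack([f(cv2.imread('pics/s1.png'),150,180),f(cv2.imread('pics/t1.png'),155,205)]))
E
```

```text
time_s: 1.87
tool_pos: [0.4929, 0.1347, 0.1113]
tool_rot: [-3.141, -0.002, 2.828]
wrist_force: [0.8, 0.5, -0.1]
gripper_width: 0.0007
[-0.51991662  0.38805422  0.19468176  1.99536117 -0.10664911  0.76921067
  0.99433189] [0.4928938  0.13466094 0.11129542] [-3.14132116e+00 -1.74116359e-03  2.82763539e+00] [ 0.78787361  0.45591862 -0.13749307] 0.0007041236483226517
```

View pics/p1.png

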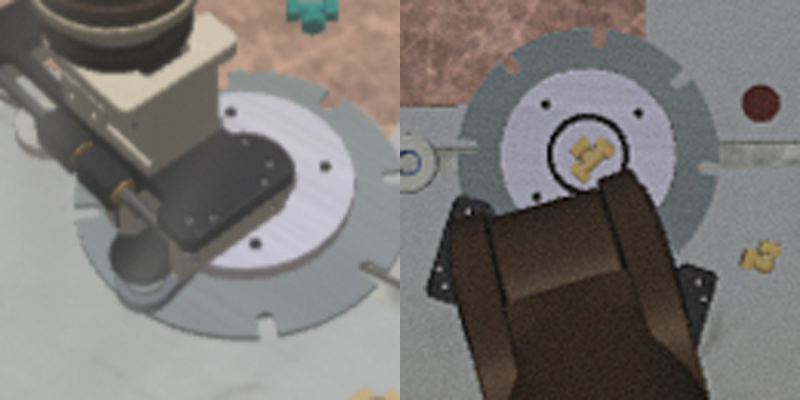

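View pics/w1.png

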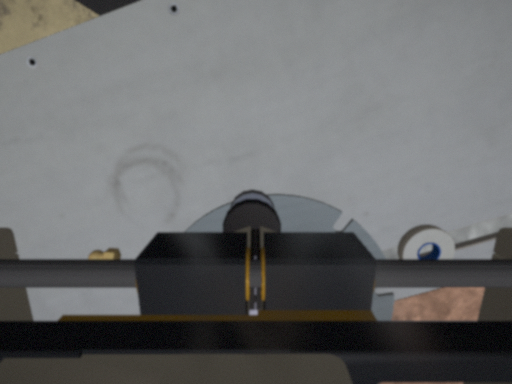

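The fingers are shut and sit above the cap: wrist view shows the cap at (252,210) behind the fingers, and the scene crop shows it at (140,255). I'll check the offset with the wrist depth image.

```bash
python3 - <<'E'
from h import *
np.set_printoptions(precision=4,suppress=True)
d=optics.read_camera('wrist');w=cloud(d);s=r.observe();print(s['tool_pos'])
T=s['tool_pos']
Tc=d['camera_from_world']@np.r_[T,1];print('tcp px',Tc[0]/Tc[2]*d['fx']+d['cx'],Tc[1]/Tc[2]*d['fy']+d['cy'])
m=(w[...,2]>.070)&(w[...,2]<.09)&(np.hypot(w[...,0]-.494,w[...,1]-.131)<.035)
print(m.sum(),w[m].min(0),w[m].max(0),np.median(w[m],0))
P=w[m&(w[...,2]>.077)];print(len(P)); v,u=np.where(m);print(u.min(),u.max(),v.min(),v.max())
# circle fit R=.02: outer boundary away from the tool: try centres covering all points
best=[]
for x in np.arange(.47,.52,.001):
    for y in np.arange(.10,.16,.001):
        q=np.hypot(P[:,0]-x,P[:,1]-y); best.append((np.percentile(q,98),x,y))
H=cv2.convexHull(P[:,:2].astype(np.float32)*1000)[:,0]; print(H)
E
```

```text
[0.494  0.134  0.1124]
tcp px 252.61018239052848 245.24839359232806
1473 [0.476  0.1136 0.0719] [0.5041 0.1519 0.0828] [0.4871 0.1355 0.0806]
1390
223 280 198 231
[[504.0792 149.9891]
 [502.9247 150.3858]
 [502.2674 150.5917]
 [498.1377 151.8389]
 [496.3886 151.7762]
 [492.121  151.5668]
 [490.3364 151.3636]
 [488.4637 150.5212]
 [485.3627 148.7666]
 [483.0733 147.4365]
 [481.5616 145.7217]
 [477.8453 141.4104]
 [476.2122 135.663 ]
 [475.9735 133.6806]
 [476.1095 132.2569]
 [476.3619 130.0354]
 [476.5364 128.5885]
 [476.9336 126.2508]
 [477.1898 125.5085]
 [477.6863 124.6172]
 [478.1867 123.7214]
 [480.7204 119.4171]
 [484.8834 115.7626]
 [491.1369 113.6946]
 [491.6268 113.5785]
 [492.5458 115.3121]]
```

The cap centre comes out at about (0.496, 0.132, 0.081). The TCP is within 3 mm of it, so I'll press.

```bash
python3 -m inch '[[0,0,0.015,0,0,0,1],[0,0,0.028,0,0,0,1],[0,0,0.033,0,0,0,1],[0,0,0.037,0,0,0,1],[0,0,0.041,0,0,0,1],[0,0,0.044,0,0,0,1],[0,0,0.045,0,0,0,1],[0,0,0.045,0,0,0,1],[0,0,0.045,0,0,0,1]]'; python3 - <<'E'
from h import *
s=r.observe();print(s['q'],s['tool_pos'],s['tool_rot'],s['wrist_force'],s['moment'])
E
```

```text
time_s: 2.82
tool_pos: [0.494, 0.1334, 0.0678]
tool_rot: [3.141, 0.0, 2.825]
wrist_force: [-2.3, 1.2, 8.9]
gripper_width: 0.0006
[-0.50272735  0.45385318  0.17921644  2.03230036 -0.12805487  0.66502447
  1.01413114] [0.49402389 0.13339393 0.06776986] [3.14062978e+00 1.80307170e-04 2.82533194e+00] [-2.31321893  1.16881291  8.85048644] [0.13628632 0.64861313 0.00552538]
```

```bash
python3 - <<'E'
import numpy as np
C=np.array([.596,.1215]);rel=np.array([.494,.1334])-C;yaw=2.8253
X=np.array([np.cos(yaw),np.sin(yaw)]);Y=np.array([np.sin(yaw),-np.cos(yaw)])
for deg in range(0,50,3):
    p=np.radians(-deg);R=np.array([[np.cos(p),-np.sin(p)],[np.sin(p),np.cos(p)]]);d=R@rel-rel
    print(deg,deg/5,round(d@X,4),round(d@Y,4),(C+R@rel).round(4))
E
```

```text
0 0.0 0.0 0.0 [0.494  0.1334]
3 0.6 0.0009 0.0053 [0.4948 0.1387]
6 1.2 0.0016 0.0106 [0.4958 0.144 ]
9 1.8 0.002 0.016 [0.4971 0.1492]
12 2.4 0.002 0.0214 [0.4987 0.1543]
15 3.0 0.0019 0.0267 [0.5006 0.1594]
18 3.6 0.0014 0.0321 [0.5027 0.1643]
21 4.2 0.0006 0.0374 [0.505  0.1692]
24 4.8 -0.0004 0.0427 [0.5077 0.1739]
27 5.4 -0.0017 0.0479 [0.5105 0.1784]
30 6.0 -0.0033 0.0531 [0.5136 0.1828]
33 6.6 -0.0051 0.0581 [0.5169 0.187 ]
36 7.2 -0.0072 0.0631 [0.5205 0.1911]
39 7.8 -0.0096 0.0679 [0.5242 0.1949]
42 8.4 -0.0122 0.0726 [0.5282 0.1986]
45 9.0 -0.015 0.0771 [0.5323 0.202 ]
48 9.6 -0.0181 0.0815 [0.5366 0.2053]
```

First half of the arc, to about 24°. After that I'll check that the table is following.

```bash
python3 -m inch '[[0.0005,0.0025,0,0,0,0.3,1],[0.001,0.0055,0,0,0,0.6,1],[0.0015,0.0105,0,0,0,1.2,1],[0.002,0.016,0,0,0,1.8,1],[0.002,0.0215,0,0,0,2.4,1],[0.002,0.0265,0,0,0,3.0,1],[0.0015,0.032,0,0,0,3.6,1],[0.0005,0.0375,0,0,0,4.2,1],[-0.0005,0.0425,0,0,0,4.8,1],[-0.0005,0.0425,0,0,0,4.8,1],[-0.0005,0.0425,0,0,0,4.8,1]]'; python3 - <<'E'
from h import *
s=r.observe();print(s['q'],s['tool_pos'],s['tool_rot'],s['wrist_force'])
a=shot('scene','s2.png');b=shot('top','t2.png')
f=lambda i,y,x:cv2.resize(i[y:y+130,x:x+130],(400,400),interpolation=2)
cv2.imwrite('pics/p2.png',np.hstack([f(cv2.imread('pics/s2.png'),150,180),f(cv2.imread('pics/t2.png'),155,205)]))
E
```

```text
time_s: 3.73
tool_pos: [0.5087, 0.1744, 0.0682]
tool_rot: [3.139, 0.001, 2.407]
wrist_force: [-1.6, 0.2, 8.7]
gripper_width: 0.0002
[-0.64635502  0.49290456  0.29612648  1.97836712 -0.21776721  0.6976099
  0.61957524] [0.50869922 0.1743643  0.06815476] [3.13881162e+00 5.59618474e-04 2.40655279e+00] [-1.63587375  0.17200358  8.67658164]
```

View pics/p2.png

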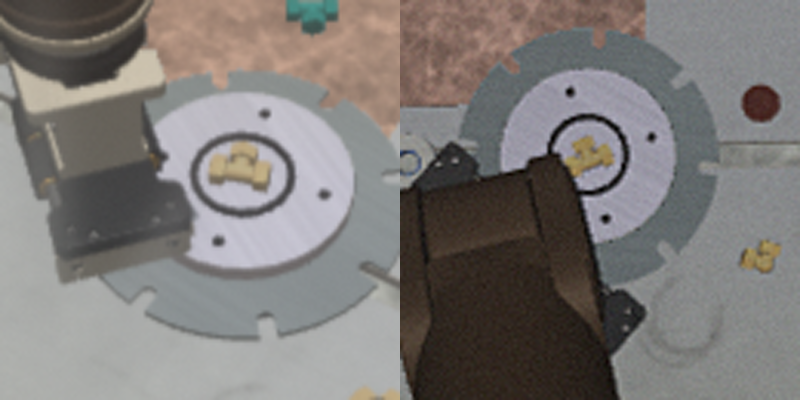

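The table follows: in the top crop the dots moved from (545,104) to (570,92) and the tee rides along. I'll measure the table angle by polar correlation with the start image.

```bash
cat >> h.py <<'E'
def angle(lo=-5,hi=70):
    d=optics.read_camera('top');M=d['camera_from_world'];n=1440
    th=np.radians(np.arange(n)/4);rr=np.arange(.046,.066,.002)
    def pol(f):
        g=cv2.cvtColor(f,cv2.COLOR_RGB2GRAY).astype(np.float32)
        c=(.597,.1215)
        P=np.stack(np.broadcast_arrays(c[0]+rr[:,None]*np.cos(th),c[1]+rr[:,None]*np.sin(th),.05,1.),-1)@M.T
        return cv2.remap(g,(P[...,0]/P[...,2]*d['fx']+d['cx']).astype(np.float32),(P[...,1]/P[...,2]*d['fy']+d['cy']).astype(np.float32),2)
    a=pol(np.load('/tmp/top.npz')['f']);b=pol(d['frame'])
    ok=lambda x:cv2.dilate((cv2.blur(x,(25,9))<150).astype(np.uint8),np.ones((1,1)))==0
    best=[]
    for k in range(int(lo*4),int(hi*4)):
        s=np.roll(a,-k,1); m=ok(s)&ok(b)
        best.append((np.mean(np.minimum(np.abs(s-b)[m],60)),k/4,m.mean()))
    best.sort(); return best[:4], b
E
python3 - <<'E'
from h import *
x,b=angle();print(x)
a=np.load('/tmp/top.npz')['f'];print(b.mean(),np.percentile(b,[5,50,95]))
b2=b[5];print([ (i/4,int(b2[i])) for i in range(0,1440,16)])
E
```

```text
[(np.float32(nan), -5.0, np.float64(0.0)), (np.float32(nan), -4.75, np.float64(0.0)), (np.float32(nan), -4.5, np.float64(0.0)), (np.float32(nan), -4.25, np.float64(0.0))]
127.05035 [ 36.26491051 153.35649872 161.367836  ]
  return _methods._mean(a, axis=axis, dtype=dtype,
  ret = ret.dtype.type(ret / rcount)
```

Dots are plain dark minima, so I'll read their centroid angles directly from both frames.

```bash
cat >> h.py <<'E'
def dots():
    d=optics.read_camera('top');M=d['camera_from_world'];w=cloud(d);out=[]
    v,u=np.indices(w.shape[:2]);iM=np.linalg.inv(M)
    ray=np.stack([(u-d['cx'])/d['fx'],(v-d['cy'])/d['fy'],np.ones(u.shape)],-1)@iM[:3,:3].T
    o=iM[:3,3];X=o+ray*((.05-o[2])/ray[...,2])[...,None]
    rx,ry=X[...,0]-.597,X[...,1]-.1215;ra=np.hypot(rx,ry)
    for f in (np.load('/tmp/top.npz')['f'],d['frame']):
        g=cv2.cvtColor(f,cv2.COLOR_RGB2GRAY).astype(float)
        n,l,st,c=cv2.connectedComponentsWithStats(((ra>.040)&(ra<.070)&(g<115)).astype(np.uint8))
        res=[]
        for i in range(1,n):
            if st[i,4]<25:
                m=l==i;wt=(150-g[m]);res.append((round(np.degrees(np.arctan2((ry[m]*wt).sum(),(rx[m]*wt).sum())),1),round((ra[m]*wt).sum()/wt.sum(),4),int(st[i,4])))
        out.append(sorted(res))
    return out
E
python3 -c "
from h import *
for x in dots():print(x)"
```

```text
[(np.float64(-169.7), np.float64(0.0512), 20), (np.float64(-140.5), np.float64(0.0546), 12), (np.float64(-52.3), np.float64(0.0549), 10), (np.float64(37.5), np.float64(0.0536), 10), (np.float64(128.8), np.float64(0.0531), 10)]
[(np.float64(-164.5), np.float64(0.0544), 10), (np.float64(-75.4), np.float64(0.0549), 8), (np.float64(13.2), np.float64(0.0537), 8)]
```

The table has turned 23.8° for 24° commanded, so it tracks 1:1. About 21.2° remain.

```bash
python3 -m inch '[[0.0005,0.0025,0,0,0,0.3,1],[0.001,0.0055,0,0,0,0.6,1],[0.0015,0.0105,0,0,0,1.2,1],[0.002,0.016,0,0,0,1.8,1],[0.002,0.0215,0,0,0,2.4,1],[0.002,0.0265,0,0,0,3.0,1],[0.0015,0.032,0,0,0,3.6,1],[0.001,0.0355,0,0,0,4.0,1],[0.0005,0.038,0,0,0,4.25,1],[0.0005,0.038,0,0,0,4.25,1],[0.0005,0.038,0,0,0,4.25,1],[0.0005,0.038,0,0,0,4.25,1]]'; python3 -c "
from h import *
s=r.observe();print(s['tool_pos'],s['tool_rot'],s['wrist_force'])
for x in dots():print([tuple(map(float,y)) for y in x])"
```

```text
time_s: 4.93
tool_pos: [0.5342, 0.2023, 0.0684]
tool_rot: [3.138, -0.0, 2.035]
wrist_force: [1.1, -0.7, 8.9]
gripper_width: 0.0001
[0.53423436 0.20230111 0.06839358] [ 3.13816519e+00 -1.27379378e-04  2.03534324e+00] [ 1.1301347  -0.73512949  8.91845224]
[(-169.7, 0.0512, 20.0), (-140.5, 0.0546, 12.0), (-52.3, 0.0549, 10.0), (37.5, 0.0536, 10.0), (128.8, 0.0531, 10.0)]
[(-96.5, 0.055, 9.0), (-8.2, 0.0544, 9.0), (173.5, 0.0535, 8.0)]
```

The dots give about 45.3°, well inside the dog's 2 mm capture range. I'll let the plunger out straight up.

```bash
python3 -m inch '[[0,0,-0.003,0,0,0,1],[0,0,-0.006,0,0,0,1],[0,0,-0.009,0,0,0,1],[0,0,-0.012,0,0,0,1],[0,0,-0.016,0,0,0,1],[0,0,-0.022,0,0,0,1],[0,0,-0.04,0,0,0,1],[0,0,-0.07,0,0,0,1],[0,0,-0.1,0,0,0,1],[0,0,-0.12,0,0,0,1],[0,0,-0.12,0,0,0,1]]'; python3 -m inch '[[-0.04,0,-0.02,0,0,0,1],[-0.08,0,-0.03,0,0,0,1],[-0.12,0,-0.03,0,0,0,1],[-0.16,0,-0.03,0,0,0,1],[-0.16,0,-0.03,0,0,0,1],[-0.16,0,-0.03,0,0,0,1]]'; python3 -c "
from h import *
s=r.observe();print(s['tool_pos'],s['tool_rot'],s['wrist_force'])
for x in dots():print([tuple(map(float,y)) for y in x])
for n in ('scene','top'):
    d=shot(n,n+'3.png');w=cloud(d)
    m=(np.hypot(w[...,0]-.533,w[...,1]-.199)<.017)&(w[...,2]>.05)&(w[...,2]<.1);print(n,m.sum(),np.median(w[m],0),np.percentile(w[m][:,2],[10,90]))
f=lambda i,y,x:cv2.resize(i[y:y+130,x:x+130],(400,400),interpolation=2)
cv2.imwrite('pics/p3.png',np.hstack([f(cv2.imread('pics/scene3.png'),150,180),f(cv2.imread('pics/top3.png'),155,205)]))
"
```

```text
time_s: 5.9
tool_pos: [0.5348, 0.2021, 0.1914]
tool_rot: [3.135, -0.0, 2.035]
wrist_force: [1.0, -0.0, 0.4]
gripper_width: 0.0005
time_s: 6.4
tool_pos: [0.6046, 0.0549, 0.2165]
tool_rot: [-3.141, 0.001, 2.029]
wrist_force: [-0.6, 1.2, 0.0]
gripper_width: 0.0002
[0.60463079 0.0549066  0.21648747] [-3.14058999e+00  9.42002717e-04  2.02928491e+00] [-0.58011625  1.18499104  0.0483247 ]
[(-169.7, 0.0512, 20.0), (-140.5, 0.0546, 12.0), (-52.3, 0.0549, 10.0), (37.5, 0.0536, 10.0), (128.8, 0.0531, 10.0)]
[(-8.0, 0.0543, 8.0), (82.8, 0.0532, 8.0), (173.5, 0.0535, 8.0)]
scene 251 [0.530531   0.19812757 0.07974087] [0.05219562 0.08173307]
top 153 [0.53257021 0.19898661 0.08037793] [0.07794579 0.08278493]
```

View pics/p3.png

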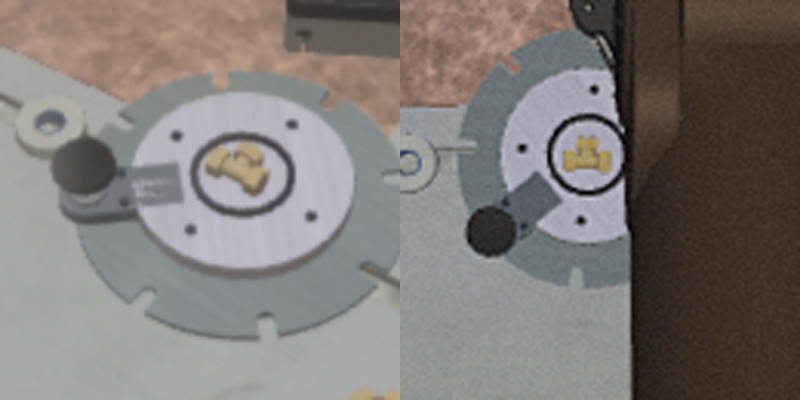

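The cap is back at z≈0.080 m, the same as at the start; held under the plate it would read about 0.071. The lug stands at the next notch and the tee lies in its ring. I'll let things settle, do one bystander check and hand in.

```bash
python3 -m inch '[[0,0,-0.02,0,0,0,1],[0,0,-0.02,0,0,0,1],[0,0,-0.02,0,0,0,1],[0,0,-0.02,0,0,0,1]]'; python3 -c "
from h import *
d=optics.read_camera('scene');w=cloud(d);D=np.load('/tmp/scene.npz')
for n,(u,v) in dict(elbow=(303,282),tape=(196,190),bung=(333,232)).items():
    sl=np.s_[v-10:v+11,u-12:u+13]
    print(n,'mean grey diff',np.abs(d['frame'][sl].astype(int)-D['f'][sl]).mean(),'depth',w[v,u],D['w'][v,u])
c=w[...,:2]-[.531,.198];m=(np.hypot(c[...,0],c[...,1])<.012)&(w[...,2]>.06);print('cap z',np.median(w[m][:,2]))
s=r.observe();print(s['time_s'],s['tool_pos'],s['wrist_force'],abs(s['joint_vel']).max())
print(r.hand_in())"
```

```text
time_s: 6.88
tool_pos: [0.6039, 0.0597, 0.2364]
tool_rot: [-3.141, -0.001, 2.037]
wrist_force: [0.2, -0.3, -0.1]
gripper_width: 0.0006
elbow mean grey diff 8.434285714285714 depth [ 0.5078676  -0.02475844  0.01523877] [ 0.50791571 -0.02474231  0.01515125]
tape mean grey diff 11.461587301587302 depth [ 0.61510041  0.29042921 -0.02258607] [ 0.61662463  0.29172144 -0.02491894]
bung mean grey diff 6.798095238095238 depth [ 0.63043706 -0.02768023  0.02646469] [ 0.62995029 -0.0278052   0.0271467 ]
cap z 0.08051229345501504
6.9333 [0.60380923 0.05943257 0.23610693] [ 0.57083637 -1.65485444 -0.10990488] 0.007338829811188535
the job is handed in; nothing more can be done
None
```

I pressed the plunger in about 13 mm with the shut fingertips (about 9 N) and carried the table clockwise along the arc to the next notch. Then I let the plunger spring out, moved clear and handed in at 6.9 s; the hand-in reports no verdict.

- **Table angle:** the four dots on the disc gave about 45.3° just before release. After release I could see only three dots, which read 45.5–46.0°. The fourth was hidden and my centre estimate is a millimetre or two off, so the cameras do not resolve the 0.76–0.81 rad window (43.5–46.4°) on their own.
- **Lock:** the cap is back at 0.0805 m, its height at the start. If the dog were still under the plate it would sit about 9.5 mm lower.
- **Tee and bystanders:** the brass tee still lies in its ring. The elbow, tape roll and bung show the same scene-camera depth points as at the start, to within about 3 mm. The tape's single depth point, in its hole, was noisy.
- **Arm:** it was clear of everything, at z = 0.236 m with under 2 N on the wrist.

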